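# Find the slack clip on the calibration-card rack

## Robot

A 6-joint arm with a two-finger parallel gripper is mounted at the origin on the work surface. World frame = base frame: x ahead of the robot, y to its left, z up, the work surface at z = 0. Lengths are in mm, angles in degrees, forces in N, time in s.
With the tool pointing down it reaches from about 350 to 850 mm from the base axis. Payload 8.1 kg.
Tool frame: the origin (TCP) lies at the centre of the arm's flange, where the gripper is bolted on; the fingertips stand 173 mm ahead of it and the grasp point (between the pads) lies 155 mm ahead of it; z points along the fingers, y is the line along which they close (so a half turn about z gives the same grasp; the last joint's range is limited). The gripper opens to 85 mm and grips with 20 to 120 N. Pads are 22 mm wide; open, the fingers measure 114 mm over their backs; the gripper's body (76 mm by 85 mm) begins 54 mm behind the grasp point. The pads swing forward as they close: fully open they stand 13 mm farther back than shut.
Start: joints at [-74.909, 7.471, 85.268, -0, 87.261, -4.893], TCP at [205.083, -563.869, 404.692] pointing down, gripper open.
Joint ranges: [-169.43, 169.43], [-51.17, 129.36], [1.28, 143.12], [-76.62, 256.62], [0, 156.53], [-152.29, 152.29]. Speed limits (degrees/s): [136.94, 136.94, 159.86, 180, 180, 180].

## Interface

Orientations are given as [roll, pitch, yaw] about the fixed x, y, z axes, in that order (R = Rz(yaw) Ry(pitch) Rx(roll)).
In Python, from bench import * gives the robot as it stands.
- The arm moves only by the shell command python3 -m jog 'ROWS' [FORCE]. ROWS is text: rows parted by semicolons, each of 7 numbers parted by spaces: the shift along the tool's x, y, z scaled (see below), then the turn, a rotation vector about the tool's x, y, z scaled (see below), then the closure, from -1 (fully open) to 1 (shut). In form: tx ty tz wx wy wz hand; .... A call has 1 to 5 rows; each row shifts and turns the commanded pose from where the row before left it, along the tool's axes as they then stand; what a row does not reach is not made up. The controller multiplies each number of a shift by 0.1 m and each number of a turn by 60 degrees. A row lasts 1/8 s, in which the tool goes at most 62.5 mm and 10.7 degrees, less where a joint would pass 70% of its speed; a pose out of reach is approached as far as the arm can. A call with a number of a shift or a turn outside -1 to 1 is refused whole. A call with a gripper value outside its range is refused whole. The fingers move at their own pace and stop on an object; FORCE is the grip in N (left out, the last holds). Time passes only in rows, so rows that do not move let the fingers close. It gives the time, the measured TCP pose, the force, the opening and the grip force at its end, in the units of the state.
- sense(): the state, without advancing time (a new reading comes with each control period).
- snapshot(name): name is "scene" or "top" or "wrist"; returns a dict with "img" (480x640x3 uint8, red, green, blue), "fx", "fy", "cx", "cy" (pixels), "dist" ([k1, k2, p1, p2, k3] as OpenCV has them; the pictures are not rectified), "extrinsics" (4x4, takes a point from camera to world coordinates). Camera axes: x right, y down, z forward; pixel columns grow to the right and rows downward; lengths in mm; the calibration is good to about 2 mm. A picture is of the moment at which its call begins. There is no depth.
- hand_in(): hands the job in; it is judged then, once.
The state is a dict: "time": time; "joint_pos": joint angles; "qd": joint speeds; "joint_efforts": joint torques, N m; "tool_pos": TCP position; "tcp_rot": TCP orientation; "ft_force": force on the tool from outside, world axes, zero at the start; "wrist_torque": the same for the moment, N m; "finger_gap": finger opening in mm; "grip_force": force on a finger pad.
Only numpy, scipy, OpenCV 4.12 (cv2) and the standard library are available. Lean on these libraries where they do the work, as an engineer would, in place of code of your own. Each camera call takes 0.05 s, during which the arm holds its last target. There are 200 camera calls.

## Task

One of the four spring clips on the rack has lost its grip, though it looks like the others. Gently tug the cards upwards to feel which one is held too weakly, and push that card fully home in the spare clip; every card held by a sound clip must end fully home in its own place on the rack. Push gently, and leave the other things on the bench where they are.

Things in the scene. Friction and masses are not known exactly. Their poses are not given: they have to be found in the camera images.
- card_1_grip (a point): grip-tab centre of white calibration card 1 (stiff, 40 g), upright in place 1. Card 50 wide (y) x 4 thick (x), 94 mm tall; the tab on its top, 32 (y) x 12 (x) x 24 mm (z), is pinched across its 12 mm (along x). Tab centre: 82 mm above the card's foot, 12 below its top. x = normal to the card, y = across it, z = up
- card_2_grip (a point): grip-tab centre of white calibration card 2 (stiff, 40 g), upright in place 2. Card 50 wide (y) x 4 thick (x), 94 mm tall; the tab on its top, 32 (y) x 12 (x) x 24 mm (z), is pinched across its 12 mm (along x). Tab centre: 82 mm above the card's foot, 12 below its top. x = normal to the card, y = across it, z = up
- card_3_grip (a point): grip-tab centre of white calibration card 3 (stiff, 40 g), upright in place 3. Card 50 wide (y) x 4 thick (x), 94 mm tall; the tab on its top, 32 (y) x 12 (x) x 24 mm (z), is pinched across its 12 mm (along x). Tab centre: 82 mm above the card's foot, 12 below its top. x = normal to the card, y = across it, z = up
- card_4_grip (a point): grip-tab centre of white calibration card 4 (stiff, 40 g), upright in place 4. Card 50 wide (y) x 4 thick (x), 94 mm tall; the tab on its top, 32 (y) x 12 (x) x 24 mm (z), is pinched across its 12 mm (along x). Tab centre: 82 mm above the card's foot, 12 below its top. x = normal to the card, y = across it, z = up
- plate_1: place 1 of the rack: fixed back plate and side guides (58 mm wide) of its clip. Origin at bench height below the middle of the place; a fully home card has its foot on the black seat 12 mm straight above it, its tab centre 94 mm above it. Axes as for that card, x away from the sprung side. Jaws and flared lips end 67 mm above the bench
- plate_2: place 2 of the rack: fixed back plate and side guides (58 mm wide) of its clip. Origin at bench height below the middle of the place; a fully home card has its foot on the black seat 12 mm straight above it, its tab centre 94 mm above it. Axes as for that card, x away from the sprung side. Jaws and flared lips end 67 mm above the bench
- plate_3: place 3 of the rack: fixed back plate and side guides (58 mm wide) of its clip. Origin at bench height below the middle of the place; a fully home card has its foot on the black seat 12 mm straight above it, its tab centre 94 mm above it. Axes as for that card, x away from the sprung side. Jaws and flared lips end 67 mm above the bench
- plate_4: place 4 of the rack: fixed back plate and side guides (58 mm wide) of its clip. Origin at bench height below the middle of the place; a fully home card has its foot on the black seat 12 mm straight above it, its tab centre 94 mm above it. Axes as for that card, x away from the sprung side. Jaws and flared lips end 67 mm above the bench
- rack: clip rack, fixed: grey base 76 x 330 x 8 mm, four like-looking spring clips 76 mm apart along y; a sprung front jaw presses each card on a back plate. Cards slide against friction only: drawing one up takes about 9 to 13 N in the three sound clips, about 2 N in the weak one (another each time); a sideways push of the hand along x adds to or takes from that. Origin: underside, below the cards' row
- seat: black seats under the rack's cards, tops 12 mm above the bench; do not press a card into them with 25 N or more. The jaws grip from 22 to 45 mm above the bench, so a card drawn up by 10 mm is still held and guided and stays where it is let go: it must be pushed back
- spare_plate: spare clip: one sound, empty clip like the rack's, on its own foot (76 x 90 mm), fixed. Origin at bench height below its middle; axes and heights as in the rack (foot on the seat at 12 mm, tab centre at 94 mm). Jaws stand 3 mm apart and spread as a card is pushed in (10 to 20 N); the lips at 67 mm open to 17 mm, the side guides leave 54 mm
- spare_seat: black seat of the spare clip, top 12 mm above the bench; do not press with 25 N or more
- jar: bystander: small white lidded jar, 36 mm across, 34 mm high, standing near the rack's front (robot) side; origin at its underside
- marker: bystander: marker pen lying near the rack's front side, 123 mm long, 15 mm thick; x axis along it; origin at its underside
- reagent: bystander: white reagent bottle, 67 mm across, 130 mm high; origin at its underside
- tube_rack: bystander: black rack 75 x 145 x 48 mm with capped sample tubes up to 100 mm high; origin at its underside
- tip_box: bystander: clear box with grey lid, 87 x 122 x 63 mm; origin at its underside
- dish: bystander: shallow glass dish, 80 mm across, 14 mm high; origin at its underside
- cap: bystander: small grey cap, 22 mm across, 18 mm high, near the spare clip; origin at its underside
- pipette: bystander: grey hand pipette lying on the bench, about 230 mm long, 26 mm high; x axis along it; origin at its underside

How it is judged (in metres and radians):
On the way:
1. a card has been drawn clear of its clip ((z of card_1_grip in the frame of plate_1 above 0.149 m or z of card_2_grip in the frame of plate_2 above 0.149 m or z of card_3_grip in the frame of plate_3 above 0.149 m or z of card_4_grip in the frame of plate_4 above 0.149 m)), for 0.1 s.
At the end, for the whole second after the job is handed in: The weak clip's card is fully home in the spare clip and the other three are fully home in their own places: each within 2.5 mm of its seat and 6 mm sideways, upright within 0.08 rad, at rest, and pressed by its clip with over 4 N (sound clips press with about 9 N, the weak one 1 N) (((z of card_1_grip in the frame of spare_plate between 0.091 and 0.0965 m and horizontal distance between card_1_grip and spare_plate below 0.006 m and angle between each of card_1_grip, card_2_grip, card_3_grip, card_4_grip's own z axis and vertical below 0.08 rad and contact force between card_1 and spare_plate above 4 N and linear speed of each of card_1, card_2, card_3, card_4 below 0.02 m/s and z of card_2_grip in the frame of plate_2 between 0.091 and 0.0965 m and horizontal distance between card_2_grip and plate_2 below 0.006 m and contact force between card_2 and plate_2 above 4 N and z of card_3_grip in the frame of plate_3 between 0.091 and 0.0965 m and horizontal distance between card_3_grip and plate_3 below 0.006 m and contact force between card_3 and plate_3 above 4 N and z of card_4_grip in the frame of plate_4 between 0.091 and 0.0965 m and horizontal distance between card_4_grip and plate_4 below 0.006 m and contact force between card_4 and plate_4 above 4 N) or (z of card_2_grip in the frame of spare_plate between 0.091 and 0.0965 m and horizontal distance between card_2_grip and spare_plate below 0.006 m and angle between each of card_2_grip, card_1_grip, card_3_grip, card_4_grip's own z axis and vertical below 0.08 rad and contact force between card_2 and spare_plate above 4 N and linear speed of each of card_2, card_1, card_3, card_4 below 0.02 m/s and z of card_1_grip in the frame of plate_1 between 0.091 and 0.0965 m and horizontal distance between card_1_grip and plate_1 below 0.006 m and contact force between card_1 and plate_1 above 4 N and z of card_3_grip in the frame of plate_3 between 0.091 and 0.0965 m and horizontal distance between card_3_grip and plate_3 below 0.006 m and contact force between card_3 and plate_3 above 4 N and z of card_4_grip in the frame of plate_4 between 0.091 and 0.0965 m and horizontal distance between card_4_grip and plate_4 below 0.006 m and contact force between card_4 and plate_4 above 4 N) or (z of card_3_grip in the frame of spare_plate between 0.091 and 0.0965 m and horizontal distance between card_3_grip and spare_plate below 0.006 m and angle between each of card_3_grip, card_1_grip, card_2_grip, card_4_grip's own z axis and vertical below 0.08 rad and contact force between card_3 and spare_plate above 4 N and linear speed of each of card_3, card_1, card_2, card_4 below 0.02 m/s and z of card_1_grip in the frame of plate_1 between 0.091 and 0.0965 m and horizontal distance between card_1_grip and plate_1 below 0.006 m and contact force between card_1 and plate_1 above 4 N and z of card_2_grip in the frame of plate_2 between 0.091 and 0.0965 m and horizontal distance between card_2_grip and plate_2 below 0.006 m and contact force between card_2 and plate_2 above 4 N and z of card_4_grip in the frame of plate_4 between 0.091 and 0.0965 m and horizontal distance between card_4_grip and plate_4 below 0.006 m and contact force between card_4 and plate_4 above 4 N) or (z of card_4_grip in the frame of spare_plate between 0.091 and 0.0965 m and horizontal distance between card_4_grip and spare_plate below 0.006 m and angle between each of card_4_grip, card_1_grip, card_2_grip, card_3_grip's own z axis and vertical below 0.08 rad and contact force between card_4 and spare_plate above 4 N and linear speed of each of card_4, card_1, card_2, card_3 below 0.02 m/s and z of card_1_grip in the frame of plate_1 between 0.091 and 0.0965 m and horizontal distance between card_1_grip and plate_1 below 0.006 m and contact force between card_1 and plate_1 above 4 N and z of card_2_grip in the frame of plate_2 between 0.091 and 0.0965 m and horizontal distance between card_2_grip and plate_2 below 0.006 m and contact force between card_2 and plate_2 above 4 N and z of card_3_grip in the frame of plate_3 between 0.091 and 0.0965 m and horizontal distance between card_3_grip and plate_3 below 0.006 m and contact force between card_3 and plate_3 above 4 N))); the robot touches nothing.
It fails at once if a card is pressed into its seat with more than 30 N (contact force between any of card_1, card_2, card_3, card_4 and seat above 30 N or contact force between any of card_1, card_2, card_3, card_4 and spare_seat above 30 N).
It fails at once if a bystander is moved more than 30 mm (distance of any of jar, marker, reagent, tube_rack, tip_box, dish, cap, pipette from where it was at the start of the episode above 0.03 m).
It also fails if it takes over 64 s, if anything falls off the work surface, if the arm or the gripper's body presses on something with over 40 N, if the wrist force passes 120 N, or if a joint passes its speed limit or range.

## Working session

There is one attempt and no reset: what is moved stays moved. The work goes in short steps, Python scripts to look and compute and a shell command to move; the robot and the scene stay as the last step left them, time stands still between calls to the robot, and variables do not carry over. Pictures are saved under pics/ and viewed, at most 10 in all, crops included, and the job is handed in when it is done.

```bash
mkdir -p pics
python3 - <<'E'
from bench import *
import cv2,json
print(sense())
for n in("scene","top"):
    s=snapshot(n); cv2.imwrite(f"pics/{n}0.png",s["img"][:,:,::-1]); print(n,s["fx"],s["fy"],s["cx"],s["cy"],s["dist"],s["extrinsics"])
E
```

```text
{'time': 0.0, 'joint_pos': array([-7.49078503e+01,  7.51726905e+00,  8.53318285e+01, -9.30247725e-04,
        8.72616114e+01, -4.89378257e+00]), 'qd': array([-0.06618426,  0.03121535, -0.00325112,  0.00362301, -0.07064624,
        0.12767141]), 'joint_efforts': array([ 7.62177533e-04, -5.69394064e+01, -5.00559926e+01, -2.25147169e-04,
        1.45479647e-02, -2.40830281e-05]), 'tool_pos': array([ 205.02211672, -563.63025518,  403.59715903]), 'tcp_rot': array([-1.79889615e+02, -8.51872848e-03,  1.99859694e+01]), 'ft_force': array([ 0.81751178, -0.04635173, -0.48912817]), 'wrist_torque': array([-0.00931302, -0.01680573,  0.02787388]), 'grip_force': 0.0, 'finger_gap': 85.30469019589144}
scene 593.6702997444929 593.6702997444929 323.56271441390777 235.15208267148873 [-0.0602122  0.         0.         0.         0.       ] [[-3.68421218e-01  7.26949713e-01 -5.79491087e-01  1.29906524e+03]
 [ 9.29599506e-01  2.81019385e-01 -2.38480322e-01  2.74373871e+02]
 [-1.05149731e-02 -6.26555839e-01 -7.79305598e-01  1.11088363e+03]
 [ 0.00000000e+00  0.00000000e+00  0.00000000e+00  1.00000000e+00]]
top 461.0898250144316 461.0898250144316 320.6522539502787 236.27024457526755 [-0.04847965  0.          0.          0.          0.        ] [[ 1.39044599e-02 -9.87030965e-01  1.59926669e-01  3.51111023e+02]
 [-9.99855969e-01 -1.21681379e-02  1.18312244e-02 -3.37268814e+01]
 [-9.73177510e-03 -1.60068142e-01 -9.87057994e-01  1.23855446e+03]
 [ 0.00000000e+00  0.00000000e+00  0.00000000e+00  1.00000000e+00]]
```

View pics/top0.png

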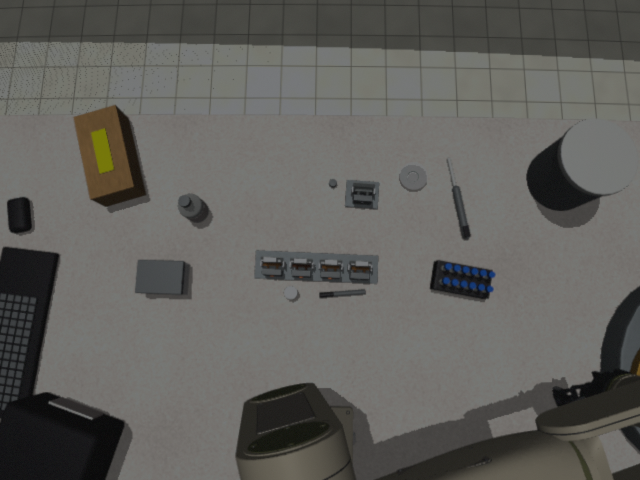

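View pics/scene0.png

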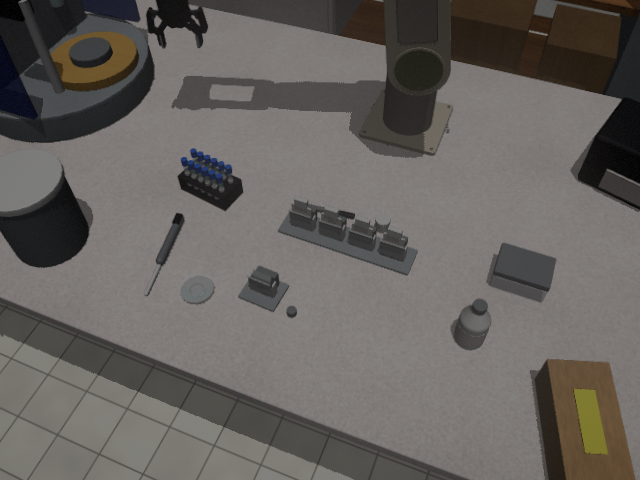

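The top view shows the rack at about (256–378, 250–283), with cards near (272,266), (302,267), (330,268) and (360,269). The spare clip is near (362,194). I'll enlarge both views.

```bash
cat > h.py <<'E'
from bench import *
import cv2, numpy as np
def ray(s,uv,z):
    K=np.array([[s["fx"],0,s["cx"]],[0,s["fy"],s["cy"]],[0,0,1]])
    p=cv2.undistortPoints(np.array(uv,float).reshape(-1,1,2),K,np.array(s["dist"])).reshape(-1,2)
    E=np.array(s["extrinsics"]); d=np.c_[p,np.ones(len(p))]@E[:3,:3].T; o=E[:3,3]*(1000 if abs(E[2,3])<5 else 1)
    return o+d*((z-o[2])/d[:,2])[:,None]
E
python3 - <<'E'
from h import *
s=snapshot("top"); a=s["img"][175:295,245:405,::-1]; a=cv2.convertScaleAbs(a,alpha=1.8)
cv2.imwrite("pics/t1.png",cv2.resize(a,None,fx=5,fy=5,interpolation=cv2.INTER_CUBIC))
E
```

```text
(no output)
```

View pics/t1.png

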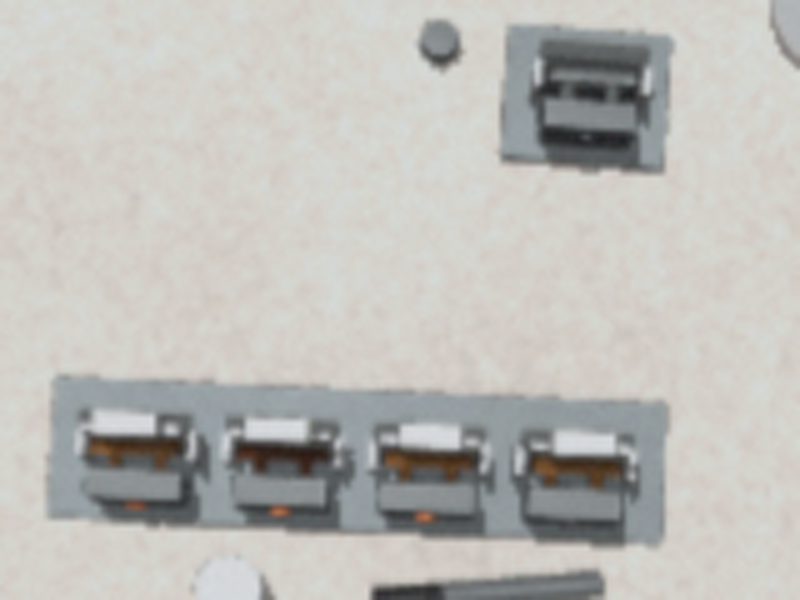

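The rack base's corners in the crop are about (55,378), (667,402), (660,543) and (48,517). The white tab tops are at (125,422), (277,431), (432,436) and (585,443). The spare clip's foot has corners (507,25), (672,37), (662,170) and (502,160), and its sprung side faces the robot.

Run:
```python
from h import *
s=snapshot("top"); f=lambda L:np.array(L)/5+[244.6,174.6]
np.set_printoptions(precision=1,suppress=True)
R=ray(s,f([(55,378),(667,402),(660,543),(48,517)]),8);S=ray(s,f([(507,25),(672,37),(662,170),(502,160)]),8)
T=ray(s,f([(125,422),(277,431),(432,436),(585,443)]),106)
for P in(R,S):
    print(P[:,:2],P.mean(0)[:2],np.linalg.norm(P-np.roll(P,-1,0),axis=1), np.degrees(np.arctan2(*(P[0]-P[1])[[0,1]]))*-1,np.degrees(np.arctan2(*(P[0]-P[3])[[1,0]])))
print(T[:,:2],np.diff(T,axis=0)); print(np.degrees(np.arctan2(-(T[0]-T[3])[0],(T[0]-T[3])[1])))
```

```text
[[ 510.3  155.9]
 [ 501.4 -173.7]
 [ 425.9 -169.5]
 [ 435.3  157. ]] [468.2  -7.6] [329.7  75.7 326.7  74.9] -1.5336611437158167 -0.824332229476552
[[ 709.8  -86.7]
 [ 704.  -177.7]
 [ 628.9 -171.7]
 [ 633.4  -84.3]] [ 669.  -130.1] [91.2 75.4 87.5 76.4] -3.6089997867241257 -1.7840717925002472
[[ 476.1  105.3]
 [ 472.6   30. ]
 [ 471.1  -46.6]
 [ 468.6 -122. ]] [[ -3.5 -75.3   0. ]
 [ -1.5 -76.5   0. ]
 [ -2.5 -75.4   0. ]]
-1.8848557251859566
```

```bash
python3 -m jog '0 0 0 0 0 -0.162 -1;0 0 0 0 0 -0.162 -1;0 0 0 0 0 -0.162 -1;0 0 0 0 0 -0.162 -1;0 0 0 0 0 -0.162 -1' 40
python3 -m jog '0 0 0 0 0 -0.162 -1;0 0 0 0 0 -0.162 -1;0.47 0.207 0 0 0 0 -1;0.47 0.207 0 0 0 0 -1;0.47 0.207 0 0 0 0 -1'
python3 -m jog '0.47 0.207 0 0 0 0 -1;0.47 0.207 0 0 0 0 -1;0.47 0.207 0 0 0 0 -1;0.47 0.207 0 0 0 0 -1;0.47 0.207 0 0 0 0 -1'
python3 -m jog '0.47 0.207 0 0 0 0 -1;0.47 0.207 0 0 0 0 -1;0.47 0.207 0 0 0 0 -1;0.47 0.207 0 0 0 0 -1;0 0 0 0 0 0 -1'
python3 - <<'E'
from h import *
s=snapshot("wrist");cv2.imwrite("pics/w1.png",cv2.convertScaleAbs(s["img"][:,:,::-1],alpha=1.5)); print(s["extrinsics"]);print(sense())
E
```

```text
time: 0.82
tool_pos: [205.1, -563.8, 404.4]
tcp_rot: [-180.0, -0.0, 68.9]
ft_force: [-0.2, 0.8, -0.3]
finger_gap: 85.3
grip_force: 0.0
time: 1.45
tool_pos: [272.4, -423.7, 404.4]
tcp_rot: [-180.0, -0.0, 88.0]
ft_force: [1.2, -0.1, 0.4]
finger_gap: 85.4
grip_force: 0.0
time: 2.08
tool_pos: [383.9, -192.2, 404.7]
tcp_rot: [180.0, 0.0, 88.0]
ft_force: [0.8, -0.7, 0.2]
finger_gap: 85.6
grip_force: 0.0
time: 2.7
tool_pos: [473.4, -5.8, 404.4]
tcp_rot: [-180.0, -0.1, 88.3]
ft_force: [-0.0, -0.1, -0.3]
finger_gap: 85.6
grip_force: 0.0
[[ 9.99554101e-01 -2.85411692e-02 -8.77500695e-03  4.76080314e+02]
 [-2.98595330e-02 -9.54568372e-01 -2.96492211e-01  7.04455114e+01]
 [ 8.58902660e-05  2.96622023e-01 -9.54994957e-01  3.74388371e+02]
 [ 0.00000000e+00  0.00000000e+00  0.00000000e+00  1.00000000e+00]]
{'time': 2.75, 'joint_pos': array([-7.09983590e+00, -1.25570050e+01,  1.04735665e+02, -3.85002838e-03,
        8.78677050e+01, -5.31931411e+00]), 'qd': array([-2.81645868, -0.88386015,  0.78769755, -0.72399927,  0.19032217,
       -0.96440651]), 'joint_efforts': array([  1.6963945 , -38.46641064, -50.64532042,   0.35460801,
        -0.12522125,   0.36942568]), 'tool_pos': array([472.97784949,  -7.32846124, 404.37794043]), 'tcp_rot': array([-1.79953478e+02, -4.67627221e-04,  8.82196228e+01]), 'ft_force': array([ 1.04993419, -0.30492053,  0.41869225]), 'wrist_torque': array([ 0.0007864 ,  0.00066184, -0.01911793]), 'grip_force': 0.0, 'finger_gap': 85.30237719225703}
```

View pics/w1.png

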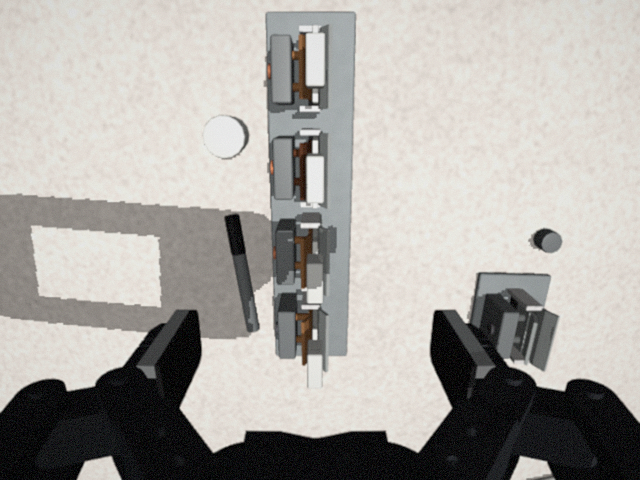

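The wrist view shows the four white tabs in a column at u≈307–326 (v≈60, 180, 280, 372), and the spare clip at about (515,325). I'll measure the tab tops by mask.

Run:
```python
from h import *
np.set_printoptions(precision=1,suppress=True)
s=snapshot("wrist"); g=cv2.cvtColor(s["img"],cv2.COLOR_RGB2HSV)
m=((g[...,2]>100)&(g[...,1]<25)).astype(np.uint8); m[:,:296]=0;m[:,336:]=0;m[:20]=0;m[395:]=0
m=cv2.morphologyEx(m,cv2.MORPH_OPEN,np.ones((9,9)))
for c in cv2.findContours(m,0,2)[0]:
    r=cv2.minAreaRect(c); b=cv2.boundingRect(c)
    e=[(b[0],b[1]),(b[0]+b[2],b[1]),(b[0]+b[2],b[1]+b[3]),(b[0],b[1]+b[3])]
    P=ray(s,e,106); print(b,r[2],P[:,:2].ravel(),P.mean(0)[:2])
print(cv2.convertScaleAbs(g[::1,:,2])[[60,180,280,370],300:332])
S=ray(s,[(478,272),(551,273)],8);print(S)
```

```text
(296, 353, 40, 42) 90.0 [ 455.1 -107.2  486.2 -108.2  485.6 -148.   453.2 -147. ] [ 470.  -127.6]
(327, 314, 9, 34) 90.0 [ 479.9  -74.   486.7  -74.2  486.2 -103.7  479.3 -103.5] [483.  -88.8]
(308, 281, 28, 29) 90.0 [466.7 -46.7 487.1 -47.4 486.7 -70.9 465.8 -70.2] [476.6 -58.8]
(323, 206, 13, 20) 90.0 [479.    8.7 487.9   8.4 487.7  -5.8 478.6  -5.5] [483.3   1.4]
(296, 200, 12, 10) 90.0 [460.7  13.5 468.9  13.2 468.6   6.2 460.3   6.5] [464.6   9.8]
(307, 153, 18, 57) 90.0 [469.3  44.9 481.2  44.5 480.3   5.8 467.9   6.2] [474.7  25.4]
(296, 107, 40, 24) 90.0 [463.3  74.4 489.   73.6 488.8  58.5 462.7  59.3] [476.   66.4]
(296, 20, 29, 63) 90.0 [465.5 126.1 483.3 125.6 482.3  88.5 464.   89.1] [473.8 107.3]
[[ 65  64  60  47  44  46  80 134 155 156 155 150 153 154 153 153 153 153
  153 155 153 155 155 150 132  88  68  69  83 101 113 112]
 [ 39  36  35  34  22  24  55 105 143 156 158 157 156 157 156 156 157 155
  157 157 158 155 157 145 116  80  64  78 105 115 117 114]
 [102  90  67  61  55  49  45  58  89  98 101  98  97  97  98  96  97  99
   95  99  96  96  93  81  65  68  77 100 112 117 113 108]
 [154 157 155 153 153 153 153 146 121 134 152 153 152 152 152 153 155 154
  153 153 154 148 136 130 146 138 125 135 147 155 155 154]]
[[633.4 -85.    8. ]
 [710.1 -89.1   8. ]]
```

```bash
python3 -m jog '0.373 -0.001 0 0 0 0 -1;0 0 0.4 0 0 0 -0.5;0 0 0.4 0 0 0 -0.5;0 0 0.4 0 0 0 -0.5;0 0 0.34 0 0 0 -0.5'
python3 -m jog '0 0 0 0 0 0 -0.5;0 0 0 0 0 0 -0.5'
python3 - <<'E'
from h import *
s=snapshot("wrist");cv2.imwrite("pics/w2.png",cv2.convertScaleAbs(s["img"][:,:,::-1],alpha=1.5)); print(sense())
E
```

```text
time: 3.42
tool_pos: [473.3, 27.0, 249.2]
tcp_rot: [-180.0, 0.0, 87.9]
ft_force: [0.4, 0.3, -0.4]
finger_gap: 64.1
grip_force: 0.0
time: 3.68
tool_pos: [474.4, 27.7, 252.2]
tcp_rot: [179.9, 0.0, 88.0]
ft_force: [0.6, 0.1, 0.3]
finger_gap: 64.6
grip_force: 0.0
{'time': 3.725, 'joint_pos': array([-2.81519919e+00, -4.53598211e+00,  1.13937611e+02, -6.67367805e-03,
        7.04369041e+01, -7.84800103e-01]), 'qd': array([ 0.46285505, -0.31199145, -0.37379225, -0.0518845 , -0.26321648,
        0.14838113]), 'joint_efforts': array([-1.05845898e-01, -4.03796983e+01, -4.43904233e+01, -1.17916989e-02,
        7.08660018e-02, -7.68782658e-03]), 'tool_pos': array([474.80344252,  27.89281416, 252.70994445]), 'tcp_rot': array([1.79838635e+02, 8.50570459e-03, 8.79718147e+01]), 'ft_force': array([-0.11478422,  1.53203803, -0.23593234]), 'wrist_torque': array([ 0.01611106, -0.00639365, -0.00249882]), 'grip_force': 0.0, 'finger_gap': 64.139946533339}
```

View pics/w2.png

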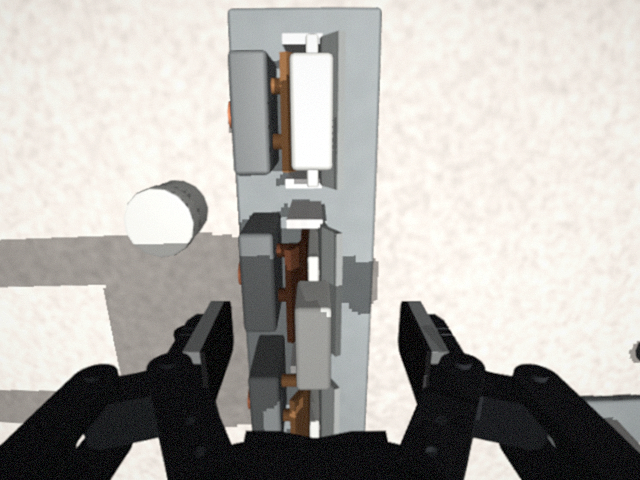

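The tab of card 2 lies between the fingers at u 297–330. The middle between the pads is at u≈316, so it is well centred, about 1 mm off.

```bash
python3 -m jog '0.02 -0.01 0.02 0 0 0 -0.5;0 0 0 0 0 0 1;0 0 0 0 0 0 1;0 0 0 0 0 0 1;0 0 0 0 0 0 1' 40
python3 -m jog '0 0 0 0 0 0 1;0 0 0 0 0 0 1;0 0 0 0 0 0 1'
python3 -c "
from h import *
import time
print(sense()['ft_force'],sense()['wrist_torque'],sense()['tool_pos'])"
```

```text
time: 4.35
tool_pos: [473.3, 30.6, 248.9]
tcp_rot: [179.9, -0.0, 88.0]
ft_force: [2.4, -0.2, 0.3]
finger_gap: 11.4
grip_force: 39.6
time: 4.72
tool_pos: [473.3, 30.6, 249.0]
tcp_rot: [180.0, -0.0, 88.0]
ft_force: [2.3, 0.8, 2.2]
finger_gap: 11.2
grip_force: 39.8
[2.33568238 0.81177321 2.24425811] [ 0.08609764 -0.48321877  0.03402504] [473.26315523  30.56695044 248.95095592]
```

```bash
python3 -m jog '0 0.005 0 0 0 0 1;0 0 0 0 0 0 1'
python3 -m jog '0 0 -0.01 0 0 0 1;0 0 0 0 0 0 1'
python3 -m jog '0 0 -0.01 0 0 0 1;0 0 0 0 0 0 1'
python3 -m jog '0 0 -0.01 0 0 0 1;0 0 0 0 0 0 1'
python3 -m jog '0 0 -0.01 0 0 0 1;0 0 0 0 0 0 1'
```

```text
time: 4.97
tool_pos: [473.6, 30.6, 248.9]
tcp_rot: [180.0, -0.0, 88.0]
ft_force: [0.8, -0.0, 5.3]
finger_gap: 11.3
grip_force: 40.2
time: 5.22
tool_pos: [473.3, 30.5, 249.3]
tcp_rot: [-180.0, 0.0, 88.0]
ft_force: [1.1, 0.3, -0.6]
finger_gap: 11.4
grip_force: 39.4
time: 5.48
tool_pos: [473.5, 30.5, 250.6]
tcp_rot: [-180.0, 0.0, 88.0]
ft_force: [0.9, 0.1, -0.7]
finger_gap: 11.5
grip_force: 39.3
time: 5.72
tool_pos: [473.6, 30.5, 251.8]
tcp_rot: [180.0, 0.0, 88.0]
ft_force: [1.6, -0.4, -0.3]
finger_gap: 11.5
grip_force: 39.3
time: 5.98
tool_pos: [473.6, 30.5, 252.8]
tcp_rot: [180.0, 0.0, 88.0]
ft_force: [-0.1, -0.1, 0.7]
finger_gap: 11.6
grip_force: 39.5
```

```bash
python3 -m jog '0 0 -0.02 0 0 0 1'
python3 -m jog '0 0 -0.02 0 0 0 1'
python3 -m jog '0 0 -0.02 0 0 0 1'; python3 -m jog '0 0 0 0 0 0 1'
```

```text
time: 6.1
tool_pos: [473.5, 30.5, 254.6]
tcp_rot: [-180.0, -0.0, 88.0]
ft_force: [1.2, -0.8, -1.0]
finger_gap: 11.8
grip_force: 39.3
time: 6.22
tool_pos: [473.5, 30.5, 256.9]
tcp_rot: [180.0, 0.0, 88.0]
ft_force: [2.2, 0.7, -0.5]
finger_gap: 11.4
grip_force: 39.3
time: 6.35
tool_pos: [473.6, 30.5, 258.9]
tcp_rot: [180.0, 0.0, 88.0]
ft_force: [0.2, 0.6, -1.2]
finger_gap: 11.7
grip_force: 39.3
time: 6.48
tool_pos: [473.6, 30.5, 259.0]
tcp_rot: [180.0, -0.0, 88.0]
ft_force: [0.4, -1.2, 0.4]
finger_gap: 11.2
grip_force: 39.5
```

Drawing it up takes only about 1 N, so this is the weak clip. I'll lift the card clear and look at the spare clip.

```bash
python3 -m jog '0 0 -0.12 0 0 0 1;0 0 -0.15 0 0 0 1;0 0 -0.15 0 0 0 1;0 0 -0.2 0 0 0 1;0 0 -0.2 0 0 0 1'
python3 -m jog '0 0 -0.25 0 0 0 1;0 0 -0.3 0 0 0 1;-0.15 0.13 0 0 0 0 1;-0.285 0.257 0 0 0 0 1;-0.285 0.257 0 0 0 0 1'
python3 -m jog '-0.285 0.257 0 0 0 0 1;-0.285 0.257 0 0 0 0 1;-0.285 0.257 0 0 0 0 1;-0.285 0.257 0 0 0 0 1;-0.285 0.257 0 0 0 0 1'
python3 -m jog '-0.14 0.13 0 0 0 0 1;0 0 0 0 0 0 1;0 0 0 0 0 0 1;0 0 0 0 0 0 1'
python3 - <<'E'
from h import *
s=snapshot("wrist");cv2.imwrite("pics/w3.png",cv2.convertScaleAbs(s["img"][:,:,::-1],alpha=1.5)); print(sense()['tool_pos'],sense()['tcp_rot'])
s=snapshot("scene");a=cv2.convertScaleAbs(s["img"][180:300,230:430,::-1],alpha=1.8);cv2.imwrite("pics/s3.png",cv2.resize(a,None,fx=4,fy=4,interpolation=cv2.INTER_CUBIC))
E
```

```text
time: 7.1
tool_pos: [473.4, 30.5, 342.4]
tcp_rot: [180.0, -0.0, 88.0]
ft_force: [0.3, 1.0, 0.3]
finger_gap: 11.5
grip_force: 39.5
time: 7.72
tool_pos: [536.1, -45.0, 395.3]
tcp_rot: [-180.0, 0.0, 88.0]
ft_force: [-0.1, 0.0, -0.3]
finger_gap: 11.7
grip_force: 39.5
time: 8.35
tool_pos: [659.5, -192.4, 394.4]
tcp_rot: [-179.9, -0.0, 88.0]
ft_force: [0.7, 0.9, -0.5]
finger_gap: 11.5
grip_force: 39.5
time: 8.85
tool_pos: [671.1, -204.3, 395.7]
tcp_rot: [-180.0, -0.0, 88.1]
ft_force: [-0.0, -0.8, -1.3]
finger_gap: 11.3
grip_force: 39.4
[ 671.1745064  -204.23494308  395.91304083] [ 1.79995011e+02 -2.98210424e-03  8.80675745e+01]
```

View pics/w3.png

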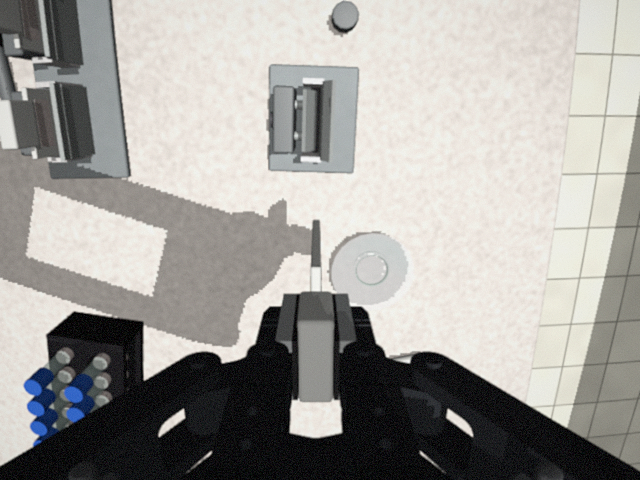

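View pics/s3.png

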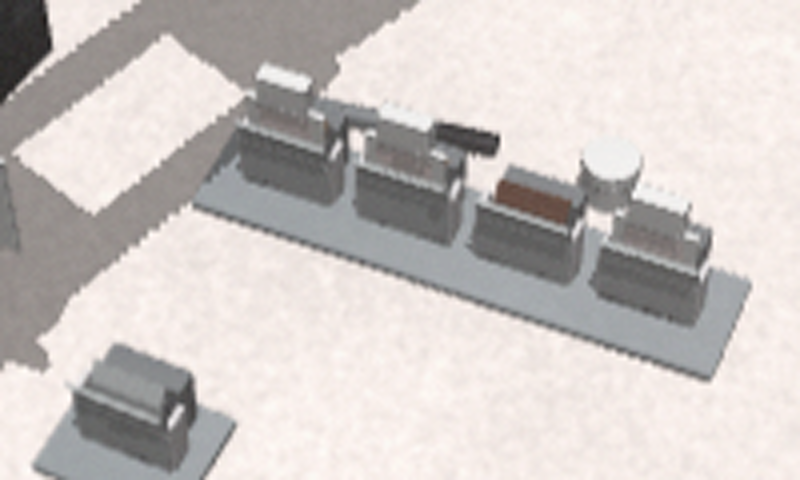

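The card is held, and the other three stand at one height, fully home. The spare clip is at about (313,119), with its white side guides at v≈81 and v≈157. I'll enlarge it for exact pixels.

Run:
```python
from h import *
s=snapshot("wrist");a=cv2.convertScaleAbs(s["img"][60:180,260:370,::-1],alpha=1.3);cv2.imwrite("pics/w4.png",cv2.resize(a,None,fx=5,fy=5,interpolation=cv2.INTER_CUBIC))
np.set_printoptions(precision=1,suppress=True); print(sense()['tool_pos'])
```

```text
[ 671.3 -204.4  396.1]
```

View pics/w4.png

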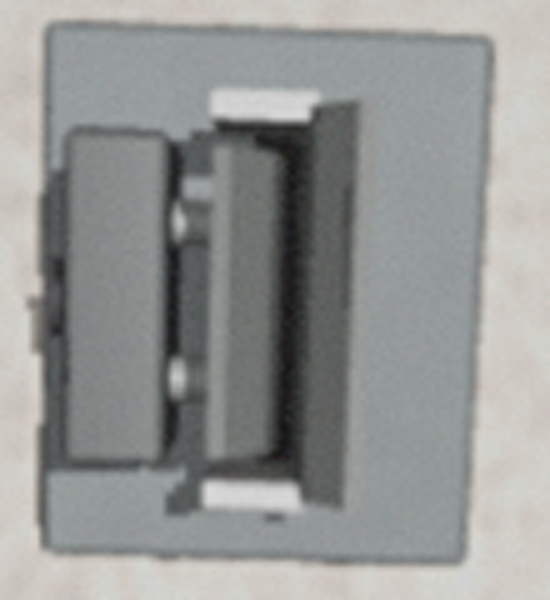

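The crop shows the back lip edge running from (358,102) to (343,508) and the front lip edge from (218,135) to (205,458). The guides are at v 90–122 and 480–510.

Run:
```python
from h import *
np.set_printoptions(precision=2,suppress=True)
s=snapshot("wrist"); f=lambda L:np.array(L)/5+[259.6,59.6]
def yaw(a,b): d=a-b; return np.degrees(np.arctan2(-d[0],d[1]))
P=ray(s,f([(358,102),(343,508),(218,135),(205,458)]),67); print(P[:,:2],yaw(P[0],P[1]),yaw(P[2],P[3]))
B=ray(s,f([(47,25),(493,38),(465,562),(45,550)]),8); print(B[:,:2],B.mean(0),yaw(B[0],B[3]),yaw(B[1],B[2]))
for z in(62,67):
  G=ray(s,f([(265,90),(262,122),(252,480),(250,510)]),z); print(z,G[:,:2],yaw(G[0],G[3]))
for y in(-110,-130,-150):
  xb=np.interp(y,P[[1,0],1],P[[1,0],0]);xf=np.interp(y,P[[3,2],1],P[[3,2],0]); print(y,xf,xb,(xf+xb)/2)
C=ray(s,[(316,293),(316,400)],251+0); print(sense()['tool_pos'])
# held tab top at z = tcp-155+12
zt=sense()['tool_pos'][2]-143; print(ray(s,[(298,296),(332,296),(299,400),(333,400)],zt))
```

```text
[[ 686.46 -104.47]
 [ 682.88 -161.43]
 [ 666.54 -108.26]
 [ 662.75 -153.43]] -3.598524049414879 -4.801744104078771
[[ 637.1   -85.61]
 [ 711.78  -90.23]
 [ 706.17 -178.3 ]
 [ 631.19 -173.59]] [ 671.56 -131.93    8.  ] -3.846633964562491 -3.6452197646649642
62 [[ 673.39 -102.  ]
 [ 672.8  -106.36]
 [ 669.47 -157.35]
 [ 669.   -161.82]] -4.201177318970401
67 [[ 673.4  -102.43]
 [ 672.83 -106.72]
 [ 669.54 -156.87]
 [ 669.08 -161.26]] -4.201177318970401
-110 666.3938545987061 686.109754379034 676.25180448887
-130 664.7137945736602 684.8519782763777 674.7828864250189
-150 663.0337345486142 683.5942021737214 673.3139683611678
[ 671.3  -204.45  396.04]
[[ 667.11 -181.73  253.04]
 [ 677.67 -182.09  253.04]
 [ 665.55 -221.13  253.04]
 [ 677.23 -221.53  253.04]]
```

```bash
python3 -m jog '0.37 0.001 0 0 0 0.029 1;0.37 0.001 0 0 0 0 1;0 0 0.4 0 0 0 1;0 0 0.35 0 0 0 1;0 0 0 0 0 0 1'
python3 -m jog '0 0 0 0 0 0 1;0 0 0 0 0 0 1'
```

```text
time: 9.68
tool_pos: [673.9, -130.3, 316.7]
tcp_rot: [-179.6, -0.1, 86.3]
ft_force: [-0.6, 0.5, -0.6]
finger_gap: 11.5
grip_force: 39.5
time: 9.93
tool_pos: [676.0, -131.4, 323.5]
tcp_rot: [179.8, 0.0, 86.3]
ft_force: [0.6, -0.2, -0.4]
finger_gap: 11.6
grip_force: 39.5
```

```bash
python3 -m jog '0 0 0 0 0 0 1;0 0 0 0 0 0 1'
python3 - <<'E'
from h import *
s=snapshot("wrist");a=cv2.convertScaleAbs(s["img"][120:420,200:440,::-1],alpha=2);a=cv2.resize(a,None,fx=2,fy=2,interpolation=cv2.INTER_CUBIC)
s=snapshot("scene");b=cv2.convertScaleAbs(s["img"][240:315,220:300,::-1],alpha=2);b=cv2.resize(b,(320,300),interpolation=cv2.INTER_CUBIC)
c=np.zeros((600,800,3),np.uint8);c[:,:480]=a;c[:300,480:]=b;cv2.imwrite("pics/w5.png",c);print(sense()['tool_pos'])
E
```

```text
time: 10.18
tool_pos: [675.5, -131.1, 321.6]
tcp_rot: [179.9, 0.0, 86.3]
ft_force: [0.6, -1.1, -1.6]
finger_gap: 11.9
grip_force: 39.5
[ 675.34722418 -131.10708509  321.01853567]
```

View pics/w5.png

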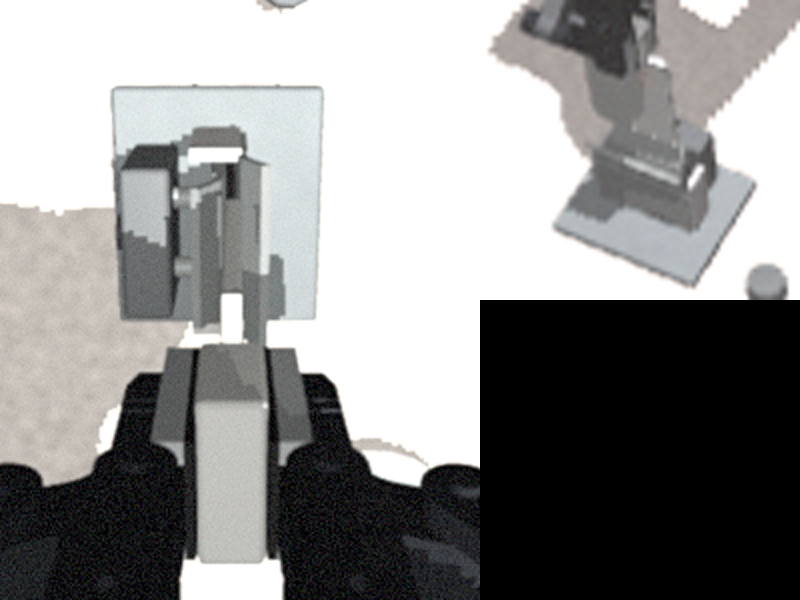

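The card's foot is centred over the mouth in x, and its edge lines up with the clip in the scene view. I'll go down into the lips and watch the forces.

```bash
python3 -m jog '0 0 0.08 0 0 0 1;0 0 0.08 0 0 0 1;0 0 0.06 0 0 0 1;0 0 0 0 0 0 1'
python3 -m jog '0 0 0.05 0 0 0 1;0 0 0.05 0 0 0 1;0 0 0 0 0 0 1;0 0 0 0 0 0 1'
python3 -m jog '0 0 0.03 0 0 0 1;0 0 0 0 0 0 1'
```

```text
time: 10.78
tool_pos: [675.0, -130.9, 297.3]
tcp_rot: [-179.9, -0.0, 86.3]
ft_force: [0.4, -0.6, -0.3]
finger_gap: 11.1
grip_force: 39.5
time: 11.28
tool_pos: [675.3, -131.1, 288.8]
tcp_rot: [180.0, -0.0, 86.3]
ft_force: [-0.0, 0.5, 0.3]
finger_gap: 11.5
grip_force: 39.5
time: 11.52
tool_pos: [675.2, -131.0, 285.4]
tcp_rot: [-180.0, -0.0, 86.3]
ft_force: [-0.7, 0.2, -0.4]
finger_gap: 11.1
grip_force: 39.5
```

Foot is inside the lips and guides without contact. Now I'll push in by small steps.

```bash
for i in 1; do :; done
python3 -m jog '0 0 0.03 0 0 0 1;0 0 0 0 0 0 1'
python3 -m jog '0 0 0.03 0 0 0 1;0 0 0 0 0 0 1'
python3 -m jog '0 0 0.03 0 0 0 1;0 0 0 0 0 0 1'
```

```text
time: 11.78
tool_pos: [675.3, -131.1, 283.5]
tcp_rot: [180.0, 0.0, 86.3]
ft_force: [-2.3, 0.4, 6.1]
finger_gap: 11.6
grip_force: 40.4
time: 12.02
tool_pos: [675.6, -131.2, 282.6]
tcp_rot: [179.9, 0.0, 86.3]
ft_force: [-6.1, 0.8, 15.8]
finger_gap: 11.2
grip_force: 42.5
time: 12.28
tool_pos: [675.5, -131.3, 279.4]
tcp_rot: [179.9, 0.0, 86.3]
ft_force: [-7.0, 0.6, 15.5]
finger_gap: 11.3
grip_force: 42.3
```

```bash
python3 -m jog '0 -0.015 0.02 0 0 0 1;0 0 0 0 0 0 1'
python3 -m jog '0 0 0.03 0 0 0 1;0 0 0 0 0 0 1'
python3 -m jog '0 0 0.03 0 0 0 1;0 0 0 0 0 0 1'
```

```text
time: 12.52
tool_pos: [674.5, -131.2, 277.3]
tcp_rot: [179.8, 0.1, 86.3]
ft_force: [-2.6, 0.7, 12.5]
finger_gap: 11.4
grip_force: 41.4
time: 12.78
tool_pos: [674.5, -131.3, 274.2]
tcp_rot: [179.8, 0.1, 86.3]
ft_force: [-3.7, -0.1, 10.2]
finger_gap: 11.1
grip_force: 41.3
time: 13.02
tool_pos: [674.5, -131.3, 271.1]
tcp_rot: [179.8, 0.1, 86.3]
ft_force: [-3.0, -0.2, 10.3]
finger_gap: 11.6
grip_force: 41.2
```

```bash
python3 -m jog '0 -0.008 0.04 0 0 0 1;0 0 0.03 0 0 0 1;0 0 0.03 0 0 0 1;0 0 0 0 0 0 1'
python3 -m jog '0 0 0.03 0 0 0 1;0 0 0.03 0 0 0 1;0 0 0 0 0 0 1'
python3 -m jog '0 0 0.02 0 0 0 1;0 0 0 0 0 0 1'
```

```text
time: 13.52
tool_pos: [674.0, -131.2, 261.1]
tcp_rot: [179.8, 0.1, 86.3]
ft_force: [0.7, 0.1, 7.9]
finger_gap: 11.1
grip_force: 40.8
time: 13.9
tool_pos: [674.0, -131.2, 255.1]
tcp_rot: [179.8, 0.1, 86.3]
ft_force: [0.2, -0.7, 7.7]
finger_gap: 11.5
grip_force: 40.9
time: 14.15
tool_pos: [674.1, -131.2, 253.3]
tcp_rot: [179.7, 0.1, 86.3]
ft_force: [-0.6, 0.6, 9.4]
finger_gap: 11.2
grip_force: 41.0
```

```bash
python3 -m jog '0 0 0.015 0 0 0 1;0 0 0 0 0 0 1'
python3 -m jog '0 0 0.015 0 0 0 1;0 0 0 0 0 0 1'
python3 -m jog '0 0 0.01 0 0 0 1;0 0 0 0 0 0 1'
```

```text
time: 14.4
tool_pos: [674.1, -131.2, 251.9]
tcp_rot: [179.7, 0.1, 86.3]
ft_force: [-1.2, 0.3, 9.8]
finger_gap: 11.1
grip_force: 41.1
time: 14.65
tool_pos: [674.1, -131.2, 250.4]
tcp_rot: [179.7, 0.1, 86.3]
ft_force: [-0.9, -0.4, 10.4]
finger_gap: 11.3
grip_force: 41.2
time: 14.9
tool_pos: [674.1, -131.2, 249.5]
tcp_rot: [179.7, 0.1, 86.3]
ft_force: [-1.0, -1.2, 11.5]
finger_gap: 11.5
grip_force: 41.3
```

```bash
python3 -m jog '0 0 0.007 0 0 0 1;0 0 0 0 0 0 1'
python3 -m jog '0 0 0.007 0 0 0 1;0 0 0 0 0 0 1'
```

```text
time: 15.15
tool_pos: [674.1, -131.2, 248.9]
tcp_rot: [179.7, 0.1, 86.3]
ft_force: [-1.5, 0.6, 11.4]
finger_gap: 11.6
grip_force: 41.5
time: 15.4
tool_pos: [674.2, -131.3, 248.9]
tcp_rot: [179.7, 0.1, 86.3]
ft_force: [-4.1, 1.2, 15.5]
finger_gap: 11.6
grip_force: 42.1
```

It stopped at 248.9 mm, the same TCP height as the original home grasp, and the force rose to 15.5 N, so it is seated. Release, lift and look.

```bash
python3 -m jog '0 0 0 0 0 0 -0.5;0 0 0 0 0 0 -0.5;0 0 0 0 0 0 -0.5;0 0 -0.1 0 0 0 -0.5;0 0 -0.3 0 0 0 -0.5'
python3 -m jog '0 0 -0.4 0 0 0 -0.5;0 0 -0.4 0 0 0 -0.5;0 0 -0.4 0 0 0 -0.5;-0.5 0 0 0 0 0 -0.5;-0.5 0 0 0 0 0 -0.5'
python3 -m jog '-0.5 0 0 0 0 0 -0.5;-0.2 0 0 0 0 0 -0.5;0 0 0 0 0 0 -0.5'
python3 - <<'E'
from h import *
s=snapshot("scene");a=cv2.convertScaleAbs(s["img"][180:320,230:430,::-1],alpha=1.8);cv2.imwrite("pics/s6.png",cv2.resize(a,None,fx=4,fy=4,interpolation=cv2.INTER_CUBIC));print(sense()['grip_force'])
E
```

```text
time: 16.02
tool_pos: [672.2, -130.7, 283.7]
tcp_rot: [-179.8, -0.1, 86.3]
ft_force: [-0.2, 0.0, 1.3]
finger_gap: 64.2
grip_force: 0.0
time: 16.65
tool_pos: [666.7, -231.1, 407.5]
tcp_rot: [179.8, 0.1, 86.4]
ft_force: [0.3, 0.1, -0.4]
finger_gap: 64.2
grip_force: 0.0
time: 17.02
tool_pos: [661.6, -301.7, 405.4]
tcp_rot: [180.0, -0.0, 86.2]
ft_force: [-0.7, 0.0, 0.2]
finger_gap: 64.4
grip_force: 0.0
0.0
```

View pics/s6.png

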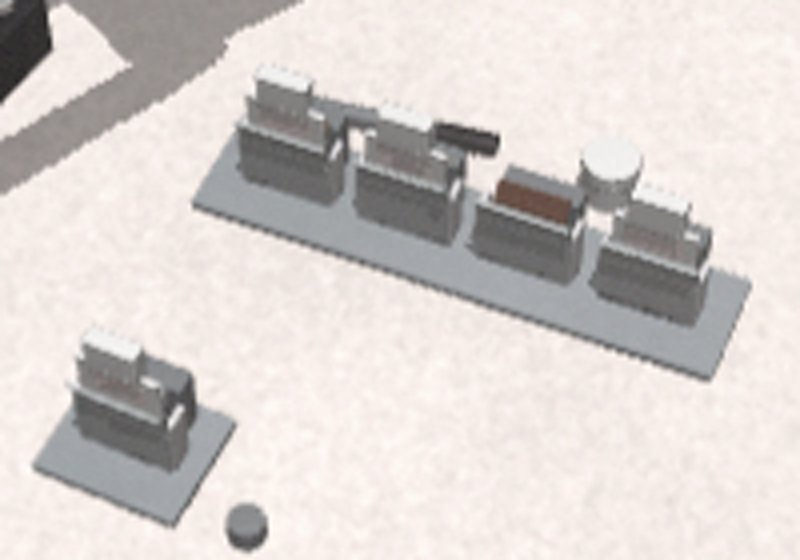

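The card stands upright in the spare clip at (110,370), at the same height over the lips as the other three, and nothing else has moved.

```bash
python3 -c "
from bench import *
print(hand_in())"
```

```text
the job is handed in; nothing more can be done
None
```

The job is handed in, with no verdict shown: the second card from the robot's left drew up with about 1 N, so I judged its clip the weak one without tugging the other three, and pushed the card down onto the spare clip's seat; the others stayed home.

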